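# Counter-hold the terminal bolt behind the shunt bracket

## Robot

A 6-joint arm with a two-finger parallel gripper is mounted at the origin on the work surface. World frame = base frame: x ahead of the robot, y to its left, z up, the work surface at z = 0. Lengths are in m, angles in rad, forces in N, time in s.
With the tool pointing down it reaches from about 0.35 to 0.975 m from the base axis. Payload 4.9 kg.
Tool frame: the origin (TCP) lies midway between the tips of the shut fingers; the grasp point (between the pads) lies 19 mm behind it; z points along the fingers, y is the direction in which the jaws open and shut (so a half turn about z gives the same grasp; the last joint's range is limited). The gripper opens to 85 mm and grips with 20 to 120 N. Pads are 22 mm wide; open, the fingers measure 114 mm over their backs; the gripper's body (76 mm by 85 mm) begins 54 mm behind the grasp point. The pads swing forward as they close: fully open they stand 13 mm farther back than shut.
Start: joints at [1.189, 0.053, 1.613, -0, 1.476, -0.119], TCP at [0.162, 0.604, 0.231] pointing down, gripper open.
Joint ranges: [-3.01, 3.01], [-1.01, 2.22], [0.06, 2.58], [-1.02, 4.17], [0.09, 2.62], [-3.14, 3.14]. Speed limits (rad/s): [2.57, 2.57, 3.14, 3.14, 3.14, 3.14].

## Interface

Orientations are given as a rotation vector (axis times angle).
In Python, from station import ctrl gives the robot as it stands.
- The arm moves only by the shell command python3 -m jog 'ROWS' [FORCE]. ROWS is JSON, one flat list of numbers, 7 for each row, row after row: the opening, from 0 (shut) to 1 (fully open), then the shift along the tool's x, y, z in m, then the turn, a rotation vector about the tool's x, y, z in degrees. A call has 1 to 10 rows; each row shifts and turns the commanded pose from where the row before left it, along the tool's axes as they then stand; what a row does not reach is not made up. A row lasts 1/8 s, in which the tool goes at most 62.5 mm and 10.7 degrees, less where a joint would pass 70% of its speed; a pose out of reach is approached as far as the arm can. A call with a gripper value outside its range is refused whole. The fingers move at their own pace and stop on an object; FORCE is the grip in N (left out, the last holds). Time passes only in rows, so rows that do not move let the fingers close. It gives the time, the measured TCP pose, the force and the opening at its end, in the units of the state.
- ctrl.get_obs(): the state, without advancing time (a new reading comes with each control period).
- ctrl.get_image(name): name is "side" or "top" or "wrist"; returns a dict with "image" (384x512x3 uint8, blue, green, red), "camera_matrix" (3x3 intrinsics, pixels), "rvec" (rotation vector, rad) and "tvec" (3), from world to camera coordinates, as OpenCV has them; the wrist camera has in their place "mount" (4x4, takes a point from camera to tool coordinates, whose origin is the TCP and whose axes are the flange's). Camera axes: x right, y down, z forward; pixel columns grow to the right and rows downward; lengths in m; the calibration is good to about 2 mm. The wrist camera is an equidistant fisheye: a pixel r from the principal point sees the ray r / f radians off the axis. A picture is of the moment at which its call begins: read the wrist's pose just before it. There is no depth.
- ctrl.finish_job(): hands the job in, once; it reports no verdict.
Trained networks look in a picture, given as the dict that the camera call returned (one of the last four; its "shot" number tells which), for a name from the list of things; names that differ only in an ending like _2 or _b are one class to them, and where a whole thing is asked for, a point or a joint stands for the part that bears it (a point fixed in the world has none). Each returns a list of dicts, best first, with "p" (0 to 1); they miss things now and then, are a little off and sometimes report something else, mostly with a low value. They report only what shows in the picture. A call takes as long as a camera call.
- ctrl.boxes_of(target, picture): "box" ([centre column, centre row, width, height] in pixels, round what is visible of it).
The state is a dict: "t": time; "q": joint angles; "dq": joint speeds; "effort": joint torques, N m; "tool_pos": TCP position; "tool_rot": TCP orientation; "contact_force": force on the tool from outside, world axes, zero at the start; "wrist_torque": the same for the moment, N m; "opening": finger opening in m.
Only numpy, scipy, OpenCV 4.12 (cv2) and the standard library are available. Lean on these libraries where they do the work, as an engineer would, in place of code of your own. Each camera call takes 0.05 s, during which the arm holds its last target. There are 200 camera calls.

## Task

The nut runner is already turning the nut on the outside of the end bracket, but the bolt just goes round with it. Reach down into the narrow gap between the bracket and the heat-sinked shunt, grip the bolt's hexagon head between the fingers and hold it from turning until the nut has run up tight and stopped, and finish while still holding the head. Do not knock or lean on the bracket, the shunt or the nut runner, and leave the spanner, the spare nut, the brass adaptor and the tray where they are.

Things in the scene. Friction and masses are not known exactly. Their poses are not given: they have to be found in the camera images.
- rig: Whole rig, fixed: a red-brown board 300 mm (x) by 740 mm (y, -340 to +400), top 50 mm above the bench, on short copper legs. Origin on the bench straight below the bolt head; z up. The bolt's axis runs along rig y, 194 mm up: shunt on the +y side of the head; bracket, nut and nut runner on the -y side. The gap round the head is open above and at both x ends.
- bolt: Steel hexagon bolt head, 24 mm across flats, 27.7 mm across corners, 10 mm thick. Origin at its centre, 194 mm above the bench at rig x = y = 0. Its y axis is the bolt's axis, along rig +y; its x axis is normal to two flats (others at 60 degree steps) and turns with it. Thread friction (0.06 N m) drags it round; closing fingers easily turn it into line. A firm grip (40 N) on two flats holds it.
- bracket: Upright red-brown end bracket, fixed: plate 100 mm wide (rig x), 10 mm thick (rig y -32 to -22 mm), top edge 30 mm above the bolt's axis. A light sleeve, 18 mm in diameter, stands from it to the head (rig y -22 to -5 mm). A copper busbar is clamped on its outer face. Origin as the rig's.
- shunt: Two black finned heat sinks in line on a wooden cradle, fixed. An aluminium end disc, 50 mm radius, faces the bracket at rig y = +28 mm: the gap is 50 mm wide, the head about in its middle. Shunt axis 40 mm below the bolt's; disc top 10 mm, fin tops (from rig y = +45 mm) 18 mm above the bolt's axis. A 12 mm rod crosses the gap, its top 34 mm below the bolt's axis. Origin as the rig's.
- runner: Nut runner, fixed: a cylinder 40 to 48 mm thick on the bolt's axis outside the bracket, rig y -83 to -313 mm, clamped in a stand (rings to 28 mm above the axis). It turns the nut by itself through a dark 34 mm socket with about 0.2 N m, needs no switching, and stalls when the nut is tight and the head held. Origin as the rig's.
- nut (a joint): Angle of nut and socket, rad, about rig +y (tightening); grows by itself, about 0.15 rad/s until the head is held. The head's angle about +y is nut minus thread: flats face rig +x and -x when that is a multiple of 60 degrees (every 7 s or so until held). Stands still only when the nut is tight and the head held.
- thread (a joint): How far the nut has been screwed up along the bolt, in rad. Starts between 0 and 0.15 and stays there while the bolt goes round with the nut; grows at about 0.1 rad/s while the head is held, and stops at 0.70: tight. From gripping to tight takes 6 to 8 s.
- spanner: Loose steel spanner, 170 mm long, lying on the board beside the shunt on the robot's side (rig x about -118 mm). Leave it.
- spare_nut: Loose steel hexagon nut, 24 mm across flats, 13 mm high, on the board's far side. Leave it.
- adaptor: Loose brass connector adaptor, 20 mm diameter, 30 mm high, standing on the board on the robot's side. Leave it.
- tray: Loose grey plastic parts tray, 75 by 110 mm, 30 mm high, on the board's far side beside the nut runner. Leave it.

How it is judged:
By the outcome, as a careful person would: the job done as asked, in the order asked, and still so for the second after the job is handed in, while the arm keeps its last pose, push and grip.
It also fails if it takes over 54 s, if anything falls off the work surface, if the arm or the gripper's body presses on something with over 40 N, if the wrist force passes 120 N, or if a joint passes its speed limit or range.

## Working session

There is one attempt and no reset: what is moved stays moved. The work goes in short steps, Python scripts to look and compute and a shell command to move; the robot and the scene stay as the last step left them, time stands still between calls to the robot, and variables do not carry over. Pictures are saved under pics/ and viewed, about 8 in all and at most 12, crops included, and the job is handed in when it is done.

```bash
ls; mkdir -p pics; python3 - <<'E'
from station import ctrl
import cv2,numpy as np
o=ctrl.get_obs()
for k in o: print(k,np.round(o[k],3))
a=ctrl.get_image("side");
for n in ["bolt","bracket","shunt","runner","rig","nut"]: print('side',n,[(np.round(d['box']).tolist(),round(d['p'],2)) for d in ctrl.boxes_of(n,a)[:2]])
b=ctrl.get_image("top")
for n in ["bolt","bracket","shunt","runner","rig","nut"]: print('top',n,[(np.round(d['box']).tolist(),round(d['p'],2)) for d in ctrl.boxes_of(n,b)[:2]])
for n,p in (("side",a),("top",b)):
  print(n,p['camera_matrix'].tolist(),p['rvec'],p['tvec']); cv2.imwrite(f"pics/{n}0.png",p['image'])
E
```

```text
pics
t 0.0
q [ 1.189  0.053  1.614  0.     1.476 -0.119]
dq [ 0.002  0.     0.001  0.    -0.003  0.   ]
effort [-2.0000e-03 -3.9368e+01 -3.7018e+01 -0.0000e+00  7.0000e-03 -0.0000e+00]
tool_pos [0.162 0.603 0.23 ]
tool_rot [-4.120e-01 -3.114e+00  3.000e-03]
contact_force [-0.253 -0.201  0.433]
wrist_torque [-0.004  0.028 -0.009]
opening 0.085
side bolt [([267.0, 146.0, 12.0, 12.0], 0.63), ([184.0, 160.0, 46.0, 45.0], 0.6)]
side bracket [([238.0, 161.0, 86.0, 81.0], 0.63)]
side shunt [([337.0, 242.0, 181.0, 190.0], 0.83)]
side runner []
side rig [([300.0, 227.0, 306.0, 314.0], 0.75)]
side nut [([256.0, 131.0, 34.0, 37.0], 0.81)]
top bolt []
top bracket [([312.0, 191.0, 34.0, 99.0], 0.98)]
top shunt [([188.0, 222.0, 206.0, 74.0], 0.86)]
top runner [([397.0, 208.0, 126.0, 52.0], 0.8)]
top rig [([271.0, 219.0, 372.0, 159.0], 0.63), ([313.0, 191.0, 35.0, 101.0], 0.23)]
top nut [([313.0, 214.0, 49.0, 21.0], 0.68)]
side [[443.76517204751303, 0.0, 252.893509322612], [0.0, 443.76517204751303, 185.73453576977175], [0.0, 0.0, 1.0]] [ 0.59971088  2.63015138 -1.22587465] [ 0.50052191 -0.08518435  1.20323587]
top [[420.55768956810465, 0.0, 256.2434644159967], [0.0, 420.55768956810465, 194.2448629542668], [0.0, 0.0, 1.0]] [ 2.19426241 -2.18551819  0.03909334] [0.07203345 0.57459168 0.97546585]
```

```bash
python3 - <<'E'
import cv2,numpy as np
a=cv2.imread("pics/side0.png");b=cv2.imread("pics/top0.png")
c=cv2.resize(b[100:340],None,fx=1.5625,fy=1.5625,interpolation=cv2.INTER_CUBIC); cv2.imwrite("pics/top1.png",c)
c=cv2.resize(a[60:360,100:500],None,fx=2,fy=2,interpolation=cv2.INTER_CUBIC); cv2.imwrite("pics/side1.png",c)
E
```

```text
(no output)
```

View pics/top1.png

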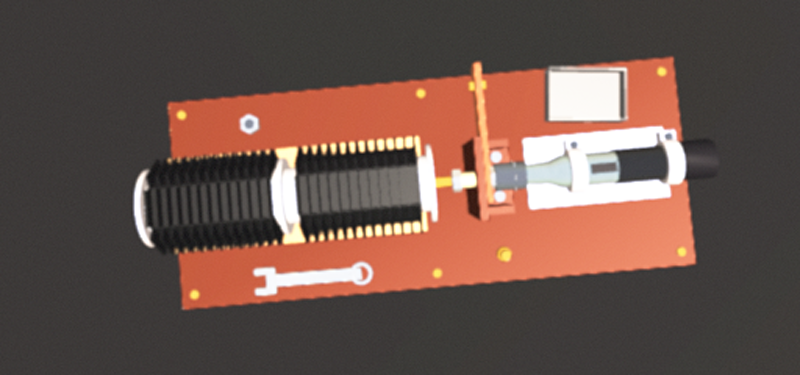

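View pics/side1.png

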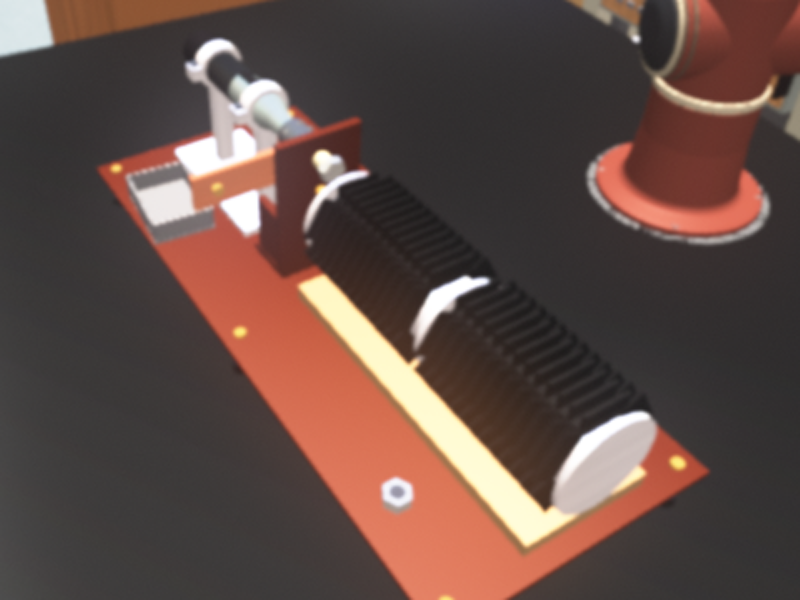

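The top view shows the gap: the bolt head is at crop (457,180), the board corners are at (168,103), (672,58), (694,264) and (183,309), and the bracket top is near x≈480. In the side view the head is at crop (333,165). I'll fit the rig pose from these.

```bash
cat > h.py <<'E'
import numpy as np,cv2
from scipy.optimize import least_squares
from scipy.spatial.transform import Rotation as R
from station import ctrl
CAM={'top':([420.5577,256.2435,194.2449],[2.19426241,-2.18551819,0.03909334],[0.07203345,0.57459168,0.97546585]),
'side':([443.7652,252.8935,185.7345],[0.59971088,2.63015138,-1.22587465],[0.50052191,-0.08518435,1.20323587])}
def proj(c,P):
    k,r,t=CAM[c];K=np.array([[k[0],0,k[1]],[0,k[0],k[2]],[0,0,1.]])
    return cv2.projectPoints(np.float64(P).reshape(-1,3),np.array(r),np.array(t),K,None)[0].reshape(-1,2)
def rig(p,P):
    P=np.float64(P).reshape(-1,3); return R.from_euler('z',p[2]).apply(P)+[p[0],p[1],0]
E
python3 - <<'E'
from h import *
t=np.array([[168,103],[672,58],[694,264],[183,309],[457.5,180]])/1.5625+[0,100]
T=[[.15,.4,.05],[.15,-.34,.05],[-.15,-.34,.05],[-.15,.4,.05],[0,0,.206]]
s=np.array([[333,165],[98,168],[708,469]])/2+[100,60]
S=[[0,0,.194],[.15,-.34,.05],[-.15,.4,.05]]
f=lambda p:np.r_[(proj('top',rig(p,T))-t).ravel(),(proj('side',rig(p,S))-s).ravel()]
r=least_squares(f,[.5,.3,0],loss='soft_l1');print(r.x,np.degrees(r.x[2]));print(np.round(f(r.x).reshape(-1,2),1))
f2=lambda p:(proj('top',rig(p,T))-t).ravel();print(least_squares(f2,r.x).x)
o=ctrl.get_obs();M=R.from_rotvec(o['tool_rot']).as_matrix();print(M.round(3))
E
```

```text
[0.52402451 0.00230379 0.09279323] 5.316660697544901
[[ 0.  -0. ]
 [ 0.7 -0.4]
 [ 1.3  0.3]
 [-0.2  0.1]
 [ 0.   0.7]
 [-0.5  2.2]
 [-0.7 -0.4]
 [ 1.   0.8]]
[0.52440641 0.00309745 0.09268955]
[[-0.966  0.26   0.   ]
 [ 0.26   0.966  0.   ]
 [-0.     0.    -1.   ]]
```

```bash
python3 -m jog '[1,0,0,-0.02,0,0,9.94, 1,0,0,-0.02,0,0,9.94, 1,0,0,-0.02,0,0,9.94, 1,0,0,-0.02,0,0,9.94, 1,0,0,-0.02,0,0,9.94, 1,0,0,-0.01,0,0,9.94, 1,0,0,0,0,0,9.94]' 40
python3 -m jog '[1,-0.0526,0.0254,0,0,0,0, 1,-0.0526,0.0254,0,0,0,0, 1,-0.0526,0.0254,0,0,0,0, 1,-0.0526,0.0254,0,0,0,0, 1,-0.0526,0.0254,0,0,0,0, 1,-0.0526,0.0254,0,0,0,0, 1,-0.0526,0.0254,0,0,0,0, 1,-0.0526,0.0254,0,0,0,0, 1,-0.0526,0.0254,0,0,0,0, 1,-0.0526,0.0254,0,0,0,0]'
python3 -m jog '[1,-0.0526,0.0254,0,0,0,0, 1,-0.0526,0.0254,0,0,0,0, 1,0,0,0,0,0,0]'
python3 - <<'E'
from h import *
o=ctrl.get_obs();M=R.from_rotvec(o['tool_rot']).as_matrix();print(o['t'],o['q'],o['tool_pos'],M.round(3))
w=ctrl.get_image('wrist');print(w['camera_matrix'],w['mount']);cv2.imwrite('pics/w0.png',w['image'])
np.savez('w0.npz',K=w['camera_matrix'],m=w['mount'],p=o['tool_pos'],M=M)
print(ctrl.boxes_of('bolt',w)[:2],ctrl.boxes_of('bracket',w)[:2])
E
```

```text
t: 1.58
tool_pos: [0.1625, 0.604, 0.343]
tool_rot: [-2.121, -2.316, -0.004]
contact_force: [-0.5, 0.4, -0.1]
opening: 0.0854
t: 2.82
tool_pos: [0.4651, 0.1018, 0.3417]
tool_rot: [2.115, 2.322, 0.002]
contact_force: [0.1, -0.0, 0.3]
opening: 0.0853
t: 3.2
tool_pos: [0.5258, 0.0004, 0.3406]
tool_rot: [-2.121, -2.317, 0.002]
contact_force: [-0.4, 0.9, -0.0]
opening: 0.0854
3.2 [-1.40483022e-01 -2.25970139e-01  1.69539676e+00 -5.31893687e-04
  1.67346896e+00 -2.28908248e-01] [5.25794264e-01 4.33947597e-04 3.40570830e-01] [[-0.088  0.996 -0.001]
 [ 0.996  0.088 -0.   ]
 [-0.    -0.001 -1.   ]]
[[297.31863964   0.         251.4959148 ]
 [  0.         297.31863964 192.11989134]
 [  0.           0.           1.        ]] [[ 7.23557565e-04 -9.47163256e-01 -3.20751061e-01  8.36832723e-02]
 [ 9.99999723e-01  6.29896341e-04  3.95767031e-04  3.04695739e-04]
 [-1.72816071e-04 -3.20751258e-01  9.47163450e-01 -1.42179555e-01]
 [ 0.00000000e+00  0.00000000e+00  0.00000000e+00  1.00000000e+00]]
[{'box': [251.8, 177.4, 24.0, 16.9], 'p': 0.91}, {'box': [168.4, 35.1, 21.1, 70.3], 'p': 0.51}] [{'box': [291.2, 194.3, 188.9, 59.6], 'p': 0.55}]
```

View pics/w0.png

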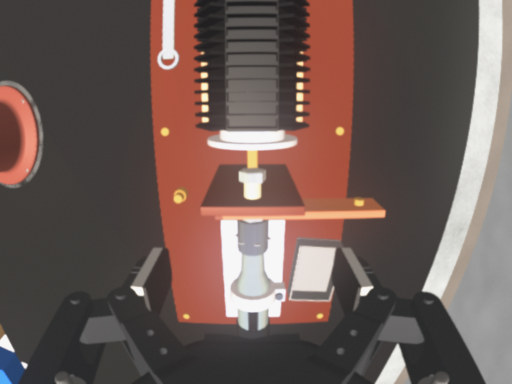

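```bash
cat >> h.py <<'E'
def wproj(d,P):
    m=d['m'];Q=(np.float64(P).reshape(-1,3)-d['p'])@d['M'];Q=(Q-m[:3,3])@m[:3,:3]
    th=np.arctan2(np.hypot(Q[:,0],Q[:,1]),Q[:,2]);ph=np.arctan2(Q[:,1],Q[:,0]);f=d['K'][0,0]
    return np.c_[d['K'][0,2]+f*th*np.cos(ph),d['K'][1,2]+f*th*np.sin(ph)]
E
python3 - <<'E'
from h import *
d=np.load('w0.npz')
P=[[-.05,-.022,.224],[.05,-.022,.224],[-.15,-.34,.05],[.15,-.34,.05],[-.012,.005,.194],[.012,.005,.194],[0,.005,.207],[0,-.005,.207],[0,.005,.181],[0,.028,.204],[-.05,.028,.154],[.05,.028,.154]]
px=np.array([[207,208],[302,208],[177,322],[331,323]])
for p0 in ([.524,.0023,.0928],):
  print(np.c_[P,wproj(d,rig(p0,P)).round(1)])
f=lambda p:np.r_[(wproj(d,rig(p,P[:4]))-px).ravel(),(wproj(d,rig(p,[0,.005,.194]))-[252,175]).ravel()]
r=least_squares(f,[.524,.0023,.0928],loss='soft_l1');print(r.x,f(r.x).round(1))
im=cv2.imread('pics/w0.png')[120:230,180:325];im=cv2.resize(im,None,fx=5,fy=5,interpolation=cv2.INTER_CUBIC)
cv2.imwrite('pics/w0c.png',im)
E
```

```text
[[-5.000e-02 -2.200e-02  2.240e-01  1.969e+02  2.083e+02]
 [ 5.000e-02 -2.200e-02  2.240e-01  3.025e+02  2.080e+02]
 [-1.500e-01 -3.400e-01  5.000e-02  1.766e+02  3.221e+02]
 [ 1.500e-01 -3.400e-01  5.000e-02  3.261e+02  3.218e+02]
 [-1.200e-02  5.000e-03  1.940e-01  2.377e+02  1.722e+02]
 [ 1.200e-02  5.000e-03  1.940e-01  2.616e+02  1.721e+02]
 [ 0.000e+00  5.000e-03  2.070e-01  2.496e+02  1.756e+02]
 [ 0.000e+00 -5.000e-03  2.070e-01  2.496e+02  1.855e+02]
 [ 0.000e+00  5.000e-03  1.810e-01  2.497e+02  1.690e+02]
 [ 0.000e+00  2.800e-02  2.040e-01  2.494e+02  1.516e+02]
 [-5.000e-02  2.800e-02  1.540e-01  2.054e+02  1.437e+02]
 [ 5.000e-02  2.800e-02  1.540e-01  2.944e+02  1.433e+02]]
[0.5265912  0.0020038  0.09187017] [-7.5  0.8  3.   0.5  0.7  0.3 -3.9 -1.   0.2 -2.3]
```

View pics/w0c.png

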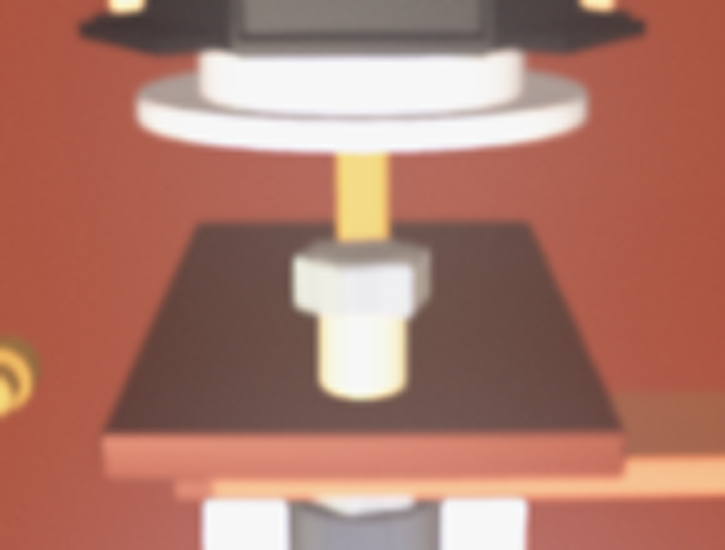

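The crop shows the head at full-image columns 239–266 with its rear edge at row ~183. The bracket's inner top edge is at row 206 and the disc rim at row 150. The rig is about 1 mm +x and 3 mm +y from the present TCP. I'll correct for that, descend, and look again.

```bash
python3 -m jog '[1,0.003,0.001,0.02,0,0,0.2, 1,0,0,0.025,0,0,0, 1,0,0,0.025,0,0,0, 1,0,0,0.025,0,0,0, 1,0,0,0.02,0,0,0, 1,0,0,0.015,0,0,0, 1,0,0,0,0,0,0, 1,0,0,0,0,0,0]' 40
python3 - <<'E'
from h import *
o=ctrl.get_obs();M=R.from_rotvec(o['tool_rot']).as_matrix();print(o['t'],o['tool_pos'],M.round(3).tolist())
w=ctrl.get_image('wrist');cv2.imwrite('pics/w1.png',w['image'])
np.savez('w1.npz',K=w['camera_matrix'],m=w['mount'],p=o['tool_pos'],M=M)
d=np.load('w1.npz')
print(ctrl.boxes_of('bolt',w)[:2])
P=[[-.05,-.022,.224],[.05,-.022,.224],[-.05,-.032,.224],[0,.005,.194],[0,.005,.206],[0,-.005,.206],[0,.028,.204],[-.05,.028,.154],[.05,.028,.154]]
print(np.c_[P,wproj(d,rig([.5265,.0038,.0925],P)).round(1)])
cv2.imwrite('pics/w1c.png',cv2.resize(w['image'][60:384,60:440],None,fx=1.8,fy=1.8,interpolation=cv2.INTER_CUBIC))
E
```

```text
t: 4.35
tool_pos: [0.5261, 0.0066, 0.2123]
tool_rot: [2.118, 2.318, 0.001]
contact_force: [0.7, 0.1, 0.1]
opening: 0.0853
4.35 [0.52608304 0.00664567 0.21226298] [[-0.09, 0.996, 0.002], [0.996, 0.09, -0.0], [-0.0, 0.002, -1.0]]
[{'box': [250.7, 240.3, 44.0, 35.7], 'p': 0.91}]
[[-5.000e-02 -2.200e-02  2.240e-01  1.641e+02  2.985e+02]
 [ 5.000e-02 -2.200e-02  2.240e-01  3.383e+02  2.982e+02]
 [-5.000e-02 -3.200e-02  2.240e-01  1.667e+02  3.113e+02]
 [ 0.000e+00  5.000e-03  1.940e-01  2.510e+02  2.349e+02]
 [ 0.000e+00  5.000e-03  2.060e-01  2.510e+02  2.444e+02]
 [ 0.000e+00 -5.000e-03  2.060e-01  2.511e+02  2.593e+02]
 [ 0.000e+00  2.800e-02  2.040e-01  2.510e+02  2.054e+02]
 [-5.000e-02  2.800e-02  1.540e-01  1.811e+02  1.799e+02]
 [ 5.000e-02  2.800e-02  1.540e-01  3.209e+02  1.796e+02]]
```

View pics/w1c.png

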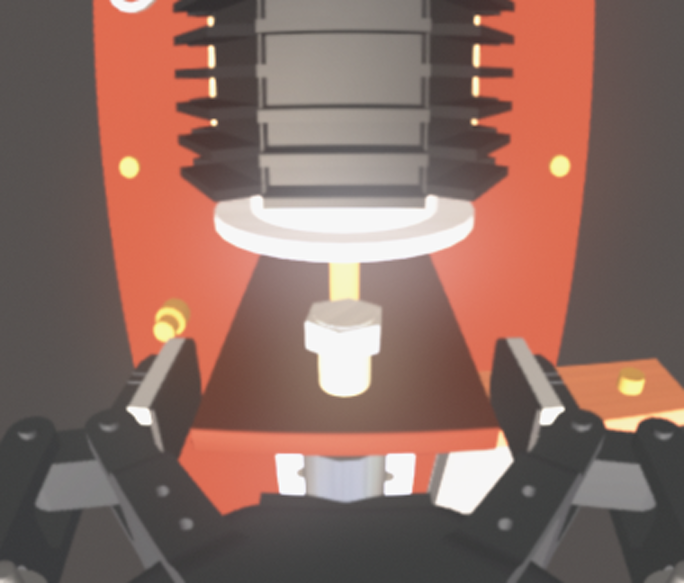

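The head is centred between the open pads at crop (343,325), with clear room to the bracket (row 432) and the disc (row 260). I'll go down to the grasp height and look at the head angle.

```bash
python3 -m jog '[1,-0.001,0,0.014,0,0,0, 1,0,0,0.014,0,0,0, 1,0,0,0.012,0,0,0, 1,0,0,0,0,0,0]' 40
python3 - <<'E'
from h import *
w=ctrl.get_image('wrist');im=w['image']
print(ctrl.boxes_of('bolt',w)[:1])
cv2.imwrite('pics/w2c.png',cv2.resize(im[200:340,170:330],None,fx=4,fy=4,interpolation=cv2.INTER_CUBIC))
E
```

```text
t: 4.95
tool_pos: [0.5245, 0.0058, 0.1691]
tool_rot: [-2.117, -2.317, 0.003]
contact_force: [-1.4, -0.4, 0.3]
opening: 0.0854
[{'box': [253.8, 283.8, 53.7, 48.9], 'p': 0.65}]
```

View pics/w2c.png

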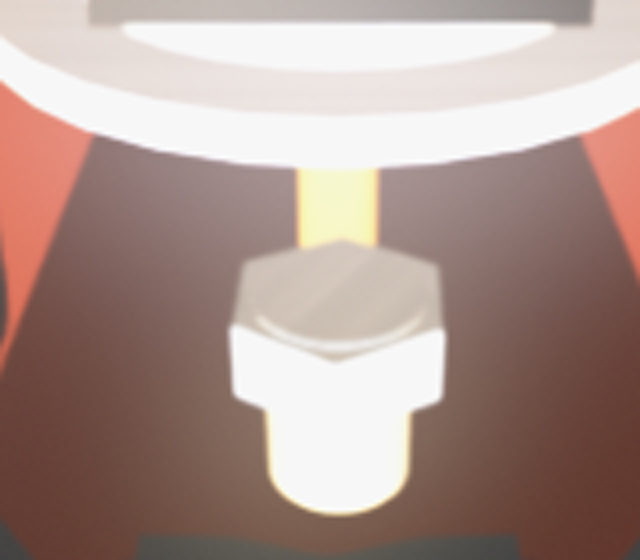

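The top vertex is centred (crop (337,360)), so the flats face the pads now. I'll close.

```bash
python3 -m jog '[0,0,0.001,-0.002,0,0,0, 0,0,0,0,0,0,0, 0,0,0,0,0,0,0, 0,0,0,0,0,0,0, 0,0,0,0,0,0,0, 0,0,0,0,0,0,0, 0,0,0,0,0,0,0, 0,0,0,0,0,0,0]' 50
python3 - <<'E'
from h import *
o=ctrl.get_obs();print(o['contact_force'],o['wrist_torque'],o['opening'])
w=ctrl.get_image('wrist');im=w['image']
cv2.imwrite('pics/w3c.png',cv2.resize(im[200:384,140:360],None,fx=3,fy=3,interpolation=cv2.INTER_CUBIC))
E
```

```text
t: 6.05
tool_pos: [0.5259, 0.0057, 0.1737]
tool_rot: [-2.118, -2.318, 0.002]
contact_force: [-6.1, 0.4, 4.1]
opening: 0.0227
[-6.05192246  0.3688076   4.07442805] [-0.04227519  0.88731979  0.04074791] 0.022707963017121375
```

View pics/w3c.png

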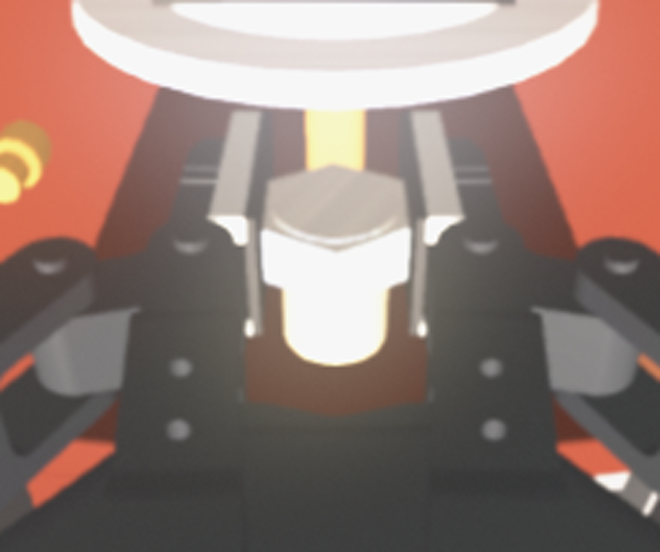

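The pads lie flat on two flats and the opening reads 22.7 mm. The side force is only 6 N, so I'll ease that by 1 mm and hold while the nut runs up.

```bash
python3 -m jog '[0,0,-0.001,0,0,0,0, 0,0,0,0,0,0,0, 0,0,0,0,0,0,0, 0,0,0,0,0,0,0, 0,0,0,0,0,0,0, 0,0,0,0,0,0,0, 0,0,0,0,0,0,0, 0,0,0,0,0,0,0, 0,0,0,0,0,0,0, 0,0,0,0,0,0,0]' 60
cat > snap.py <<'E'
from h import *
import sys
o=ctrl.get_obs();print(round(o['t'],2),o['contact_force'].round(1),o['wrist_torque'].round(2),o['opening'])
w=ctrl.get_image('top');np.save(sys.argv[1],w['image'])
E
python3 snap.py n1.npy
```

```text
t: 7.35
tool_pos: [0.5259, 0.0057, 0.1737]
tool_rot: [2.119, 2.319, 0.001]
contact_force: [-1.7, 0.7, 4.2]
opening: 0.0229
7.35 [-1.7  0.7  4.2] [0.   0.34 0.03] 0.02290329162508263
```

```bash
for i in 1; do python3 -m jog '[0,0,0,0,0,0,0, 0,0,0,0,0,0,0, 0,0,0,0,0,0,0, 0,0,0,0,0,0,0, 0,0,0,0,0,0,0, 0,0,0,0,0,0,0, 0,0,0,0,0,0,0, 0,0,0,0,0,0,0, 0,0,0,0,0,0,0, 0,0,0,0,0,0,0]'; done; python3 snap.py n2.npy
```

```text
t: 8.65
tool_pos: [0.5259, 0.0057, 0.1737]
tool_rot: [2.119, 2.319, 0.001]
contact_force: [-1.2, 0.9, 4.6]
opening: 0.0228
8.65 [-1.2  0.9  4.6] [0.07 0.33 0.03] 0.02279360314235968
```

```bash
python3 -m jog '[0,0,0,0,0,0,0, 0,0,0,0,0,0,0, 0,0,0,0,0,0,0, 0,0,0,0,0,0,0, 0,0,0,0,0,0,0, 0,0,0,0,0,0,0, 0,0,0,0,0,0,0, 0,0,0,0,0,0,0, 0,0,0,0,0,0,0, 0,0,0,0,0,0,0]';python3 snap.py n3.npy
python3 -m jog '[0,0,0,0,0,0,0, 0,0,0,0,0,0,0, 0,0,0,0,0,0,0, 0,0,0,0,0,0,0, 0,0,0,0,0,0,0, 0,0,0,0,0,0,0, 0,0,0,0,0,0,0, 0,0,0,0,0,0,0, 0,0,0,0,0,0,0, 0,0,0,0,0,0,0]' >/dev/null;python3 snap.py n4.npy
python3 -m jog '[0,0,0,0,0,0,0, 0,0,0,0,0,0,0, 0,0,0,0,0,0,0, 0,0,0,0,0,0,0, 0,0,0,0,0,0,0, 0,0,0,0,0,0,0, 0,0,0,0,0,0,0, 0,0,0,0,0,0,0, 0,0,0,0,0,0,0, 0,0,0,0,0,0,0]' >/dev/null;python3 snap.py n5.npy
python3 -m jog '[0,0,0,0,0,0,0, 0,0,0,0,0,0,0, 0,0,0,0,0,0,0, 0,0,0,0,0,0,0, 0,0,0,0,0,0,0, 0,0,0,0,0,0,0, 0,0,0,0,0,0,0, 0,0,0,0,0,0,0, 0,0,0,0,0,0,0, 0,0,0,0,0,0,0]' >/dev/null;python3 snap.py n6.npy
python3 -m jog '[0,0,0,0,0,0,0, 0,0,0,0,0,0,0, 0,0,0,0,0,0,0, 0,0,0,0,0,0,0, 0,0,0,0,0,0,0, 0,0,0,0,0,0,0, 0,0,0,0,0,0,0, 0,0,0,0,0,0,0, 0,0,0,0,0,0,0, 0,0,0,0,0,0,0]' >/dev/null;python3 snap.py n7.npy
python3 -m jog '[0,0,0,0,0,0,0, 0,0,0,0,0,0,0, 0,0,0,0,0,0,0, 0,0,0,0,0,0,0, 0,0,0,0,0,0,0, 0,0,0,0,0,0,0, 0,0,0,0,0,0,0, 0,0,0,0,0,0,0, 0,0,0,0,0,0,0, 0,0,0,0,0,0,0]' >/dev/null;python3 snap.py n8.npy
python3 - <<'E'
import numpy as np,cv2
from h import *
I=[np.load(f'n{i}.npy') for i in range(1,9)]
c=proj('top',rig([.526,.004,.0925],[[0,-.035,.21],[0,-.06,.21],[0,-.083,.21]]));print(c.round(0))
g=[cv2.GaussianBlur(i,(3,3),0)[195:232,312:350].astype(float) for i in I]
print([abs(g[i+1]-g[i]).mean().round(2) for i in range(7)])
s=[cv2.GaussianBlur(i,(3,3),0)[260:300,180:260].astype(float) for i in I]
print([abs(s[i+1]-s[i]).mean().round(2) for i in range(7)])
v=np.hstack([cv2.resize(I[i][180:250,290:360],(200,200),interpolation=cv2.INTER_CUBIC) for i in (0,3,6,7)]);cv2.imwrite('pics/n.png',v)
E
```

```text
t: 9.95
tool_pos: [0.5259, 0.0057, 0.1737]
tool_rot: [2.119, 2.319, 0.001]
contact_force: [-0.8, 1.5, 5.3]
opening: 0.0224
9.95 [-0.8  1.5  5.3] [ 0.09  0.35 -0.01] 0.022417119656821746
11.25 [-2.3  0.9  4.9] [0.09 0.33 0.02] 0.0225823592887445
12.55 [-0.9  0.2  4.6] [0.05 0.43 0.03] 0.022777140782192288
13.85 [-0.9  1.1  4.9] [0.05 0.42 0.08] 0.022398255312691413
15.15 [-1.9  0.6  5.4] [0.06 0.35 0.1 ] 0.022948902086039454
16.45 [-1.6  0.9  5.5] [0.08 0.38 0.04] 0.022673421691963964
[[311. 213.]
 [324. 212.]
 [336. 211.]]
[np.float64(0.39), np.float64(0.38), np.float64(0.37), np.float64(0.37), np.float64(0.38), np.float64(0.37), np.float64(0.36)]
[np.float64(0.4), np.float64(0.39), np.float64(0.39), np.float64(0.39), np.float64(0.39), np.float64(0.4), np.float64(0.42)]
```

View pics/n.png

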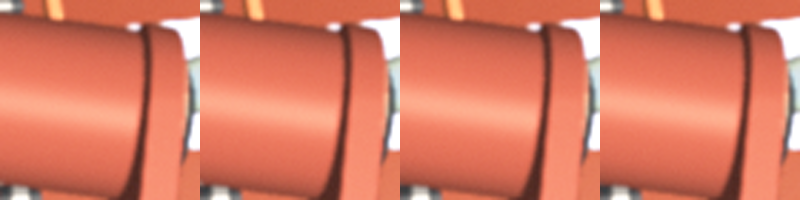

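The arm hides the socket from the top camera. I'll compare the wrist and side cameras over the next 2.5 s for any motion of the head or socket.

```bash
cat > s2.py <<'E'
from h import *
import sys
np.savez(sys.argv[1],s=ctrl.get_image('side')['image'],w=ctrl.get_image('wrist')['image'])
E
python3 s2.py a.npz
python3 -m jog '[0,0,0,0,0,0,0, 0,0,0,0,0,0,0, 0,0,0,0,0,0,0, 0,0,0,0,0,0,0, 0,0,0,0,0,0,0, 0,0,0,0,0,0,0, 0,0,0,0,0,0,0, 0,0,0,0,0,0,0, 0,0,0,0,0,0,0, 0,0,0,0,0,0,0]' >/dev/null
python3 -m jog '[0,0,0,0,0,0,0, 0,0,0,0,0,0,0, 0,0,0,0,0,0,0, 0,0,0,0,0,0,0, 0,0,0,0,0,0,0, 0,0,0,0,0,0,0, 0,0,0,0,0,0,0, 0,0,0,0,0,0,0, 0,0,0,0,0,0,0, 0,0,0,0,0,0,0]'
python3 s2.py b.npz
python3 - <<'E'
from h import *
a=np.load('a.npz');b=np.load('b.npz')
B=lambda i:cv2.GaussianBlur(i,(5,5),0).astype(float)
for k in 'sw':
  d=abs(B(a[k])-B(b[k])).max(2);print(k,d.mean(),d.max(),[(int(x),int(y)) for y,x in np.argwhere(d>8)][:10])
s=cv2.resize(b['s'][90:180,180:310],(520,360),interpolation=cv2.INTER_CUBIC)
w=cv2.resize(b['w'][200:384,140:360],(280,234)); w=cv2.copyMakeBorder(w,0,126,0,0,cv2.BORDER_CONSTANT)
cv2.imwrite('pics/f.png',np.hstack([s,w]))
E
```

```text
t: 19.1
tool_pos: [0.5259, 0.0057, 0.1737]
tool_rot: [2.119, 2.319, 0.001]
contact_force: [-2.7, 0.9, 4.7]
opening: 0.0226
s 0.3968505859375 6.0 []
w 0.3888753255208333 7.0 []
```

View pics/f.png

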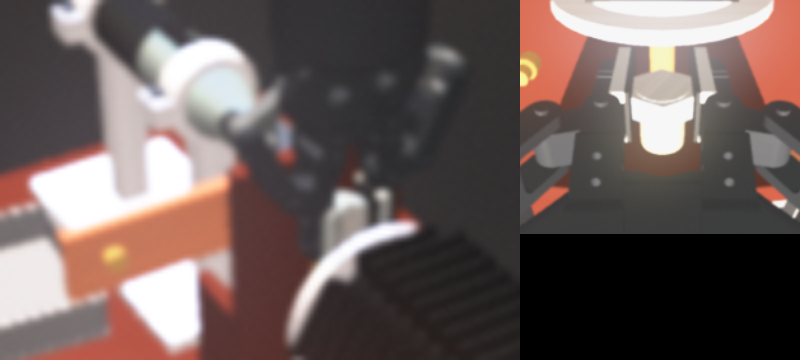

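```bash
python3 -c "
from station import ctrl
o=ctrl.get_obs();print(o['t'],o['opening'],o['contact_force'])
ctrl.finish_job()"
```

```text
19.2 0.022809140328543247 [-1.37700504  0.30479273  5.07254573]
the job is handed in; nothing more can be done
```

I gripped the bolt head from above, across two of its flats, and held it from turning for about 13 s. I handed the job in at t = 19.2 s, still gripping (commanded 60 N). Running the nut up was expected to take 6–8 s.

**Last checks**
- **Grip:** the opening stayed at about 22.7 mm throughout. That is slightly under the 24 mm across the flats and well under the 27.7 mm across corners. I put the small shortfall down to a reading offset.
- **Forces:** outside forces on the tool stayed at about 6 N or less in every reading.
- **Motion:** wrist and side pictures taken about 2.5 s apart at the end showed no motion, and the head sat square between the pads.

**Not confirmed:** I did not see the nut itself stop. The arm hid the socket from the top camera and mostly from the side camera, and the wrist torque showed no clear step at tightening. That the nut is tight follows from the hold time and the still pictures.

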